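Load a rinsed cup on the drying carousel and index it to the dryer

ROBOT

A 7-joint arm with a two-finger parallel gripper is mounted at the origin on the work surface. World frame = base frame: x ahead of the robot, y to its left, z up, the work surface at z = 0. Lengths are in m, angles in rad, forces in N, time in s.
With the tool pointing down it reaches from about 0.4 to 0.85 m from the base axis. Payload 10.4 kg.
Tool frame: the origin (TCP) lies at the very end of the fingers, on their centre line; the grasp point (between the pads) lies 19 mm behind it; z points along the fingers, y is the line along which they close (so a half turn about z gives the same grasp; the last joint's range is limited). The gripper opens to 87 mm and grips with 3 to 60 N. Pads are 19 mm wide; open, the fingers measure 117 mm over their backs; the gripper's body (75 mm by 190 mm) begins 51 mm behind the grasp point.
Start: joints at [-1.133, 0.332, -0.065, 1.46, 0.022, 1.35, -0.088], TCP at [0.278, 0.56, 0.223] pointing down, gripper open.
Joint ranges: [-2.6, 2.6], [-0.5, 2.12], [-1.47, 1.34], [0.16, 2.42], [-1.27, 4.41], [0.06, 2.06], [-2.6, 2.6]. Speed limits (rad/s): [2.22, 2.22, 2.79, 2.79, 3.14, 3.14, 3.14].

INTERFACE

Orientations are given as a unit quaternion [x, y, z, w].
In Python, from bench import * gives the robot as it stands.
- The arm moves only by the tool carry_out, never from a script. Its argument "deltas" is a list of rows, each an object with "hand": the finger opening in mm, from 0 to 87; "dp": the shift along the tool's x, y, z each as a share of 250 mm, from -1 to 1, a list of three; "spin": the turn about the tool's z as a share of pi rad, from -1 to 1. In form: [{"hand": hand, "dp": [dx, dy, dz], "spin": spin}, ...]. A call has 1 to 20 rows; each row is the pose to reach, as a shift and turn from the pose commanded when the call began, along the tool's axes at that moment, turning the shorter way round; what a row does not reach only later rows make up. A row lasts 1/10 s, in which the tool goes at most 50 mm and 8.59 degrees, less where a joint would pass 70% of its speed; a pose out of reach is approached as far as the arm can. A call with a number of a shift or a turn outside -1 to 1 is refused whole. A call with a gripper value outside its range is refused whole. The fingers move at their own pace and stop on an object; "force" is the grip in N (left out, the last holds). Time passes only in rows, so rows that repeat a pose let the fingers close. It gives the time, the measured TCP pose, the force, the opening and the grip force at its end, in the units of the state.
- read_state(): the state, without advancing time (a new reading comes with each control period).
- camera(name): name is "side" or "top"; returns the picture (480x640x3 uint8, red, green, blue); there is no depth.
- get_calibration(name): a dict with "fx", "fy", "cx", "cy" (pixels), "k1" (the pictures are not rectified: a ray, as slopes to the right and down, at radius r is drawn at 1 + k1 r^2 times it, then the intrinsics apply), "R" (3x3) and "t" (3): a world point X has camera coordinates R X + t. Camera axes: x right, y down, z forward; pixel columns grow to the right and rows downward; lengths in m; the calibration is good to about 2 mm. A picture is of the moment at which its call begins. get_calibration takes no time and is no camera call.
- close_job(): hands the job in; it is judged then, once.
The state is a dict: "time": time; "joint_positions": joint angles; "joint_vel": joint speeds; "joint_torque": joint torques, N m; "ee_pos": TCP position; "eef_rot": TCP orientation; "ft_force": force on the tool from outside, world axes, zero at the start; "torque": the same for the moment, N m; "width": finger opening in m; "grip_force": force on a finger pad.
Only numpy, scipy, OpenCV 4.12 (cv2) and the standard library are available. Lean on these libraries where they do the work, as an engineer would, in place of code of your own. Each camera call takes 0.05 s, during which the arm holds its last target. There are 200 camera calls.

TASK

Take the rinsed blue cup that lies in the draining cradle and set it down gently, mouth down and fully home, on the one empty peg of the drying carousel, and let go of it while the carousel still stands at the click where you found it. Then turn the carousel one click so that the blue cup stands beside the grey round air dryer, and leave it resting in its click. The other cups must stay seated on their pegs and the wipes tub must stay where it is.

Things in the scene. Friction and masses are not known exactly. Their poses are not given: they have to be found in the camera images.
- blue_cup: the blue plastic tumbler to be loaded: a straight round cup, 48 mm across outside, 42 mm inside, 90 mm long, wall 3 mm, closed end 4 mm thick, about 0.07 kg. Origin at its middle, on its axis; its x axis points along the cup's axis towards the open mouth. It starts lying level on two rods, its axis about 54 mm above the table, mouth turned away from the robot
- cup_mouth (a point): centre of the blue cup's mouth, in the plane of its rim, 45 mm from its middle
- cup_base (a point): centre of the outside of the blue cup's closed end, 45 mm from its middle
- cradle: fixed draining cradle: steel tray 150 x 100 mm, 12 mm high, with two level steel rods 8 mm thick along its x axis, 30 mm apart, rod axes 30 mm above the table; the cup lies in the groove between them, so both its sides are free. Origin at the middle of the tray's underside; x along the rods, away from the robot
- cassette: fixed blue instrument cassette with clear lid, 94 x 174 mm, 48 mm high, just beyond the cradle; origin at the middle of its underside
- carousel: fixed white base of the carousel, 210 mm across; it carries a steel turntable 238 mm across whose top is 30 mm above the table. Origin on the turning axis at table height, z up; its -x axis points to the loading place, roughly towards the robot, where the empty peg stands at the start
- turntable (a joint): angle of the turntable against its base, rad, 0 at the start, positive counter-clockwise from above; it clicks into five stable places 1.257 rad (72 degrees) apart, 0 being one of them, and a gentle detent (about 0.12 N m) pulls it into the nearest one when let go
- handle (a point): middle of the red bar handle on the turntable's axis, 176 mm above the table: the bar is 70 mm long along this frame's x axis, 14 mm thick along y, 32 mm high (160 to 192 mm above the table), on a 16 mm post; it turns with the turntable and stands above the cups, whose tops are 126 mm above the table
- peg0 (a point): centre of the flat round foot of a peg (58 mm across, top face 36 mm above the table) on the turntable, where the rim of a cup rests; the peg rises 60 mm above this point: 36 mm across for its lowest 12 mm, then tapering to 26 mm, with a blunt conical tip 12 mm across. This is the empty peg. It stands 88 mm from the turning axis
- peg1 (a point): centre of the flat round foot of a peg (58 mm across, top face 36 mm above the table) on the turntable, where the rim of a cup rests; the peg rises 60 mm above this point: 36 mm across for its lowest 12 mm, then tapering to 26 mm, with a blunt conical tip 12 mm across. This one carries cup1; it is 72 degrees counter-clockwise from the empty peg as seen from above
- peg2 (a point): centre of the flat round foot of a peg (58 mm across, top face 36 mm above the table) on the turntable, where the rim of a cup rests; the peg rises 60 mm above this point: 36 mm across for its lowest 12 mm, then tapering to 26 mm, with a blunt conical tip 12 mm across. This one carries cup2; it is 144 degrees counter-clockwise from the empty peg as seen from above
- peg3 (a point): centre of the flat round foot of a peg (58 mm across, top face 36 mm above the table) on the turntable, where the rim of a cup rests; the peg rises 60 mm above this point: 36 mm across for its lowest 12 mm, then tapering to 26 mm, with a blunt conical tip 12 mm across. This one carries cup3; it is 216 degrees counter-clockwise from the empty peg as seen from above
- peg4 (a point): centre of the flat round foot of a peg (58 mm across, top face 36 mm above the table) on the turntable, where the rim of a cup rests; the peg rises 60 mm above this point: 36 mm across for its lowest 12 mm, then tapering to 26 mm, with a blunt conical tip 12 mm across. This one carries cup4; it is 288 degrees counter-clockwise from the empty peg as seen from above
- cup1: one of four cups already drying, mouth down on peg1; same shape and size as the blue cup (48 mm across, 90 mm tall), white; origin at the centre of the rim (its lower end), z up through the closed end
- cup2: one of four cups already drying, mouth down on peg2; same shape and size as the blue cup (48 mm across, 90 mm tall), green; origin at the centre of the rim (its lower end), z up through the closed end
- cup3: one of four cups already drying, mouth down on peg3; same shape and size as the blue cup (48 mm across, 90 mm tall), white; origin at the centre of the rim (its lower end), z up through the closed end
- cup4: one of four cups already drying, mouth down on peg4; same shape and size as the blue cup (48 mm across, 90 mm tall), grey; origin at the centre of the rim (its lower end), z up through the closed end
- dryer: fixed grey round air dryer, 64 mm across, 130 mm high, with black slots all round and a blue band; it stands beside the carousel, 163 mm from the turning axis, next to the peg place one click to the left or to the right of the loading place. Origin at the middle of its underside
- tub: wipes tub, loose, white and green with a yellow lid, 66 mm across, 111 mm high; it stands beside the carousel on the side where the dryer is not. Origin at the middle of its underside
There are look-alikes about, which are no part of the job. Leave any orange or pink look-alike of the blue_cup alone. Leave any orange or red look-alike of the cup4 alone.

How it is judged:
By the outcome, as a careful person would: the job done as asked, in the order asked, and still so for the second after the job is handed in, with the robot touching nothing.
It also fails if it takes over 72 s, if anything falls off the work surface, if the arm or the gripper's body presses on something with over 40 N, if the wrist force passes 120 N, or if a joint passes its speed limit or range.

## Working session

There is one attempt and no reset: what is moved stays moved. The work goes in short steps, Python scripts to look and compute and a tool call to move; the robot and the scene stay as the last step left them, time stands still between calls to the robot, and variables do not carry over. Pictures are saved under pics/ and viewed, at most 10 in all, crops included, and the job is handed in when it is done.

Besides the shell and the picture viewer there is one more tool, called after "Emit:" in YAML: its name, and indented under it one key for each argument. carry_out: Moves the arm, as the interface text tells. Its arguments: {"type":"object","properties":{"deltas":{"type":"array","items":{"type":"object","properties":{"hand":{"type":"number"},"dp":{"type":"array","items":{"type":"number","minimum":-1,"maximum":1}},"spin":{"type":"number","minimum":-1,"maximum":1}}}},"force":{"type":"number"}},"required":["deltas"]}

```bash
mkdir -p pics; python3 - <<'E'
from bench import *
import cv2
for n in("side","top"):
    cv2.imwrite(f"pics/{n}0.png",camera(n)[:,:,::-1]); print(n,get_calibration(n))
s=read_state(); print(s['time'],s['ee_pos'],s['eef_rot'])
E
```

```text
side {'fx': 550.768787512822, 'fy': 550.768787512822, 'cx': 322.65292171087845, 'cy': 237.34039834208525, 'k1': -0.1402739651885594, 'R': array([[ 0.99773636, -0.06689015,  0.00691818],
       [-0.03802508, -0.64603186, -0.76236273],
       [ 0.05546393,  0.76037395, -0.64711298]]), 't': array([-0.55779876,  0.11240904,  1.43646979])}
top {'fx': 578.3069846582126, 'fy': 578.3069846582126, 'cx': 319.8363497731987, 'cy': 242.37488309497684, 'k1': -0.1728203780619475, 'R': array([[-0.00824091, -0.99968186,  0.02383834],
       [-0.98478862,  0.00397583, -0.17371118],
       [ 0.17356114, -0.02490727, -0.98450808]]), 't': array([-0.02870162,  0.60059046,  1.27668219])}
0.1 [0.27779449 0.5594897  0.22185308] [ 2.28373201e-01  9.73573459e-01 -6.24428079e-04 -1.06748966e-04]
```

View pics/side0.png

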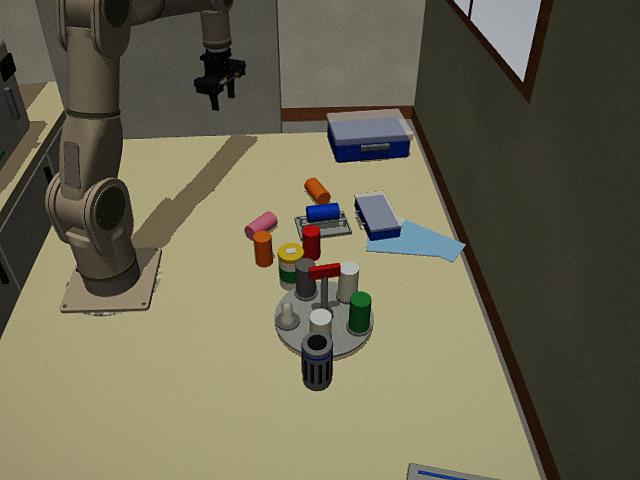

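View pics/top0.png

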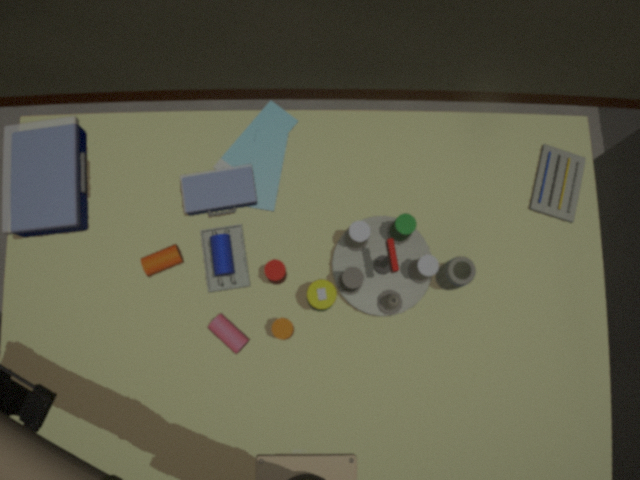

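Top picture: candidates are the blue cup in the cradle (222,255), orange lying (162,260), pink lying (229,333), orange standing (282,328) and red standing (275,271). I choose the blue cup at (222,255). The empty peg is near (391,302), and the dryer at (458,271) is on the -y side, so the turn is counter-clockwise. The tub is at (321,294). Next is a close crop of both.

```bash
cat > h.py <<'E'
import numpy as np, cv2
from bench import *
def cal(n):
    c=get_calibration(n); K=np.array([[c['fx'],0,c['cx']],[0,c['fy'],c['cy']],[0,0,1]]); return K,np.array([c['k1'],0,0,0.]),np.array(c['R']),np.array(c['t'])
def ray(n,px):
    K,d,R,t=cal(n); u=cv2.undistortPoints(np.array([[px]],float),K,d,None,None,None)[0,0]
    return -R.T@t, R.T@np.array([u[0],u[1],1])
def onz(n,px,z):
    o,v=ray(n,px); return o+v*(z-o[2])/v[2]
def proj(n,X):
    K,d,R,t=cal(n); return cv2.projectPoints(np.atleast_2d(X).astype(float),cv2.Rodrigues(R)[0],t,K,d)[0][:,0]
def crop(im,x,y,w,h,s): return cv2.resize(im[y:y+h,x:x+w],None,fx=s,fy=s,interpolation=cv2.INTER_CUBIC)
E
python3 - <<'E'
from h import *
t=cv2.imread('pics/top0.png'); s=cv2.imread('pics/side0.png')
g=lambda im:np.clip(im*1.8,0,255).astype('uint8')
t=g(t)
a=np.hstack([crop(t,190,215,66,100,6),np.zeros((600,8,3),'uint8'),crop(s,285,195,66,50,6)if 0 else crop(t,325,205,66,100,6)])
cv2.imwrite('pics/c1.png',a[:, :800])
b=np.hstack([crop(t,325,205,120,120,5)]); cv2.imwrite('pics/c2.png',b)
a=np.hstack([crop(t,190,215,70,100,6)[:, :420],crop(s,285,195,63,100,6)]);cv2.imwrite('pics/c1.png',a[:600,:798])
E
```

```text
(no output)
```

View pics/c1.png

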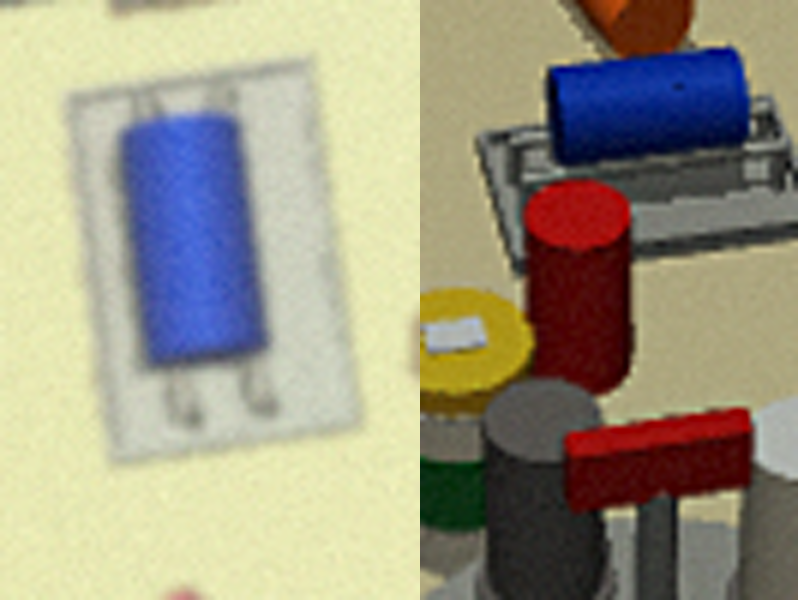

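View pics/c2.png

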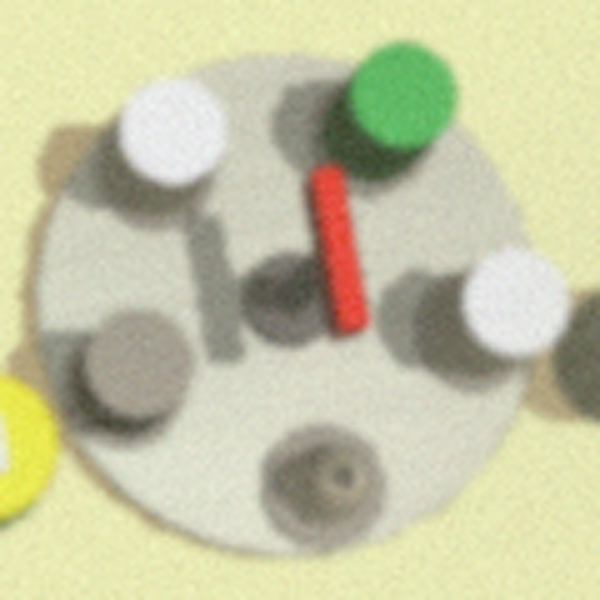

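Left crop: the blue cup, mouth up-image (away from the robot), mid-mouth about (220.2,234.7), mid-base (224.7,275.0). Second crop: empty peg tip (393.6,300.4), foot (389.4,302.4), handle top centre (392.8,255.0), cup tops (359.6,231.4), (405.6,224.0), (428.2,265.2), (352.6,278.0).

```bash
cat > m.py <<'E'
from h import *
from scipy.optimize import least_squares
c0={n:(-cal(n)[2].T@cal(n)[3]).round(3) for n in('top','side')}; print(c0)
# blue cup
def mask(n,roi):
    im=cv2.imread(f'pics/{n}0.png').astype(int); b,g,r=im[...,0],im[...,1],im[...,2]
    m=((b>60)&(b>2*r)&(b>1.5*g)).astype('uint8'); o=np.zeros_like(m); x,y,w,h=roi; o[y:y+h,x:x+w]=m[y:y+h,x:x+w]; return o
M={'top':mask('top',(205,225,35,60)),'side':mask('side',(300,198,45,28))}
def hull(n,p):
    x,y,a=p; e=np.array([np.cos(a),np.sin(a),0]); s=np.array([-e[1],e[0],0]); th=np.linspace(0,2*np.pi,40)
    P=np.vstack([[x,y,.054]+k*.045*e+.024*(np.cos(t)*s+np.sin(t)*np.array([0,0,1])) for k in(-1,1) for t in th])
    return cv2.convexHull(proj(n,P).astype('float32'))[:,0]
def feats(n,p):
    m=cv2.moments(hull(n,p)); return m
def res(p,ns=('top','side')):
    r=[]
    for n in ns:
        h=feats(n,p); m=cv2.moments(M[n],True)
        r+=[h['m10']/h['m00']-m['m10']/m['m00'],h['m01']/h['m00']-m['m01']/m['m00']]
        an=lambda q:.5*np.arctan2(2*q['mu11'],q['mu20']-q['mu02']); d=an(h)-an(m); r.append(20*np.sin(d))
    return r
p0=[*onz('top',(222.5,255),.054)[:2],0.1]
for ns in(('top','side'),('top',),('side',)):
    f=least_squares(res,p0,args=(ns,)); print('cup',ns,f.x.round(4),np.round(f.fun,2))
# carousel
obs=[((393.6,300.4),.096,0),((389.4,302.4),.036,0),((428.2,265.2),.126,1),((405.6,224),.126,2),((359.6,231.4),.126,3),((352.6,278),.126,4),((392.8,255),.192,None)]
W=[onz('top',p,z)[:2] for p,z,_ in obs]; print(np.round(W,4))
def rc(q): 
    return np.concatenate([ (np.array(q[:2]) if k is None else np.array(q[:2])+.088*np.array([np.cos(q[2]+k*2*np.pi/5),np.sin(q[2]+k*2*np.pi/5)]))-w for w,(_,_,k) in zip(W,obs)])
f=least_squares(rc,[.6,-.1,np.pi]); print('car',f.x.round(4),(f.fun.reshape(-1,2)*1e3).round(1)); q=f.x
print('peg',q[:2]+.088*np.array([np.cos(q[2]),np.sin(q[2])]))
a,b=[onz('top',(325+x/5,205+y/5),.192) for x,y in((327,175),(351,325))]; print('bar',a,b,np.arctan2(*(a-b)[1::-1]))
print('dryer',onz('top',(460,270),.13),'tub',onz('top',(321.5,293.5),.111),'orange',onz('top',(282,328),.09),'red',onz('top',(275,271),.09))
E
python3 m.py
```

```text
{'top': array([3.700e-01, 1.000e-03, 1.362e+00]), 'side': array([ 0.481, -1.057,  1.019])}
cup ('top', 'side') [0.574  0.1932 0.1492] [-0.03  0.12 -0.39  0.25  0.15 -0.71]
cup ('top',) [0.5744 0.1932 0.104 ] [ 0.01 -0.07  0.53]
cup ('side',) [0.5732 0.194  0.0908] [ 0.   -0.01  0.02]
[[ 0.4624 -0.1927]
 [ 0.4623 -0.192 ]
 [ 0.5361 -0.2664]
 [ 0.6278 -0.2196]
 [ 0.6115 -0.1176]
 [ 0.5094 -0.1005]
 [ 0.5489 -0.1789]]
car [ 0.5493 -0.1792  3.2956] [[-0.1  0. ]
 [ 0.  -0.7]
 [-0.8  0.3]
 [-0.2  0.2]
 [ 0.3  0.5]
 [ 0.3 -0.2]
 [ 0.5 -0.2]]
peg [ 0.46237403 -0.19265458]
bar [ 0.5802803  -0.17487379  0.192     ] [ 0.5177294  -0.18301252  0.192     ] 0.12938685040224565
dryer [ 0.52438075 -0.33582048  0.13      ] tub [ 0.47768364 -0.03360693  0.111     ] orange [0.40435738 0.05274276 0.09      ] red [0.5299203  0.06835486 0.09      ]
```

Emit:
carry_out:
  deltas:
    - {"hand":80,"dp":[-0.4,-0.21,0],"spin":-0.09}
    - {"hand":80,"dp":[-0.8,-0.43,0],"spin":-0.182}
    - {"hand":80,"dp":[-0.8,-0.43,0],"spin":-0.182}
    - {"hand":80,"dp":[-0.8,-0.43,0],"spin":-0.182}
    - {"hand":80,"dp":[-0.8,-0.43,0],"spin":-0.182}
    - {"hand":80,"dp":[-0.8,-0.43,0],"spin":-0.182}
    - {"hand":80,"dp":[-0.8,-0.43,0],"spin":-0.182}
    - {"hand":80,"dp":[-0.8,-0.43,0],"spin":-0.182}
  force: 5

```text
time: 0.9
ee_pos: [0.4082, 0.3757, 0.2223]
eef_rot: [-0.056, 0.998, 0.0, -0.0]
ft_force: [-0.7, -0.0, -0.3]
width: 0.0803
grip_force: 0.0
```

```bash
cat > d.py <<'E'
import sys
from h import *
from scipy.spatial.transform import Rotation as Ro
s=read_state(); R=Ro.from_quat(s['eef_rot']).as_matrix(); p=np.array(s['ee_pos'])
y=np.degrees(np.arctan2(R[1,1],R[0,1]))
print('t',s['time'],'p',p.round(4),'yaw',y.round(2),'tilt z',R[:,2].round(4),'F',np.round(s['ft_force'],2),'w',s['width'],'g',s['grip_force'])
if len(sys.argv)>3:
    T=np.array([float(v) for v in sys.argv[1:4]]); print('dp',(R.T@(T-p)/.25).round(4))
    if len(sys.argv)>4: print('spin',-(float(sys.argv[4])-y)/180)
E
python3 d.py 0.5415 0.1897 0.15 96.3
```

```text
t 0.9 p [0.4082 0.3757 0.2223] yaw 96.45 tilt z [-6.e-04  2.e-04 -1.e+00] F [-0.66 -0.02 -0.27] w 0.08033304515689219 g 0.0
dp [-0.4463 -0.7992  0.2888]
spin 0.0008151239556689739
```

Emit:
carry_out:
  deltas:
    - {"hand":80,"dp":[-0.22,-0.4,0.1],"spin":0}
    - {"hand":80,"dp":[-0.446,-0.8,0.2],"spin":0}
    - {"hand":80,"dp":[-0.446,-0.8,0.289],"spin":0}
    - {"hand":80,"dp":[-0.446,-0.8,0.289],"spin":0}
    - {"hand":80,"dp":[-0.446,-0.8,0.289],"spin":0}
    - {"hand":80,"dp":[-0.446,-0.8,0.289],"spin":0}
    - {"hand":80,"dp":[-0.446,-0.8,0.4],"spin":0}
    - {"hand":80,"dp":[-0.446,-0.8,0.5],"spin":0}
    - {"hand":80,"dp":[-0.446,-0.8,0.6],"spin":0}
    - {"hand":80,"dp":[-0.446,-0.8,0.68],"spin":0}
    - {"hand":80,"dp":[-0.446,-0.8,0.72],"spin":0}
    - {"hand":80,"dp":[-0.446,-0.8,0.749],"spin":0}
    - {"hand":80,"dp":[-0.446,-0.8,0.749],"spin":0}
    - {"hand":80,"dp":[-0.446,-0.8,0.749],"spin":0}

```text
time: 2.3
ee_pos: [0.5426, 0.1888, 0.0361]
eef_rot: [-0.056, 0.998, 0.0, 0.001]
ft_force: [-1.1, -0.6, 0.9]
width: 0.08
grip_force: 0.0
```

```bash
python3 d.py 0.5415 0.1897 0.035 96.3; python3 - <<'E'
from h import *
a=[crop(np.clip(camera(n)[:,:,::-1]*g,0,255).astype('uint8'),*r,4) for n,r,g in(('top',(175,205,100,100),1.8),('side',(270,160,100,100),1.))]
cv2.imwrite('pics/g1.png',np.hstack(a))
E
```

```text
t 2.3 p [0.5426 0.1888 0.0361] yaw 96.38 tilt z [ 1.e-03  7.e-04 -1.e+00] F [-1.06 -0.56  0.88] w 0.07998263027820193 g 0.0
dp [0.0041 0.0042 0.0045]
spin 0.0004371141034495294
```

View pics/g1.png

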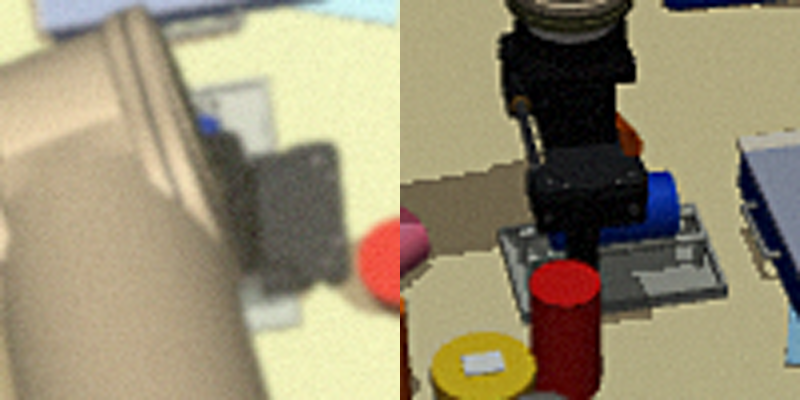

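The side crop shows the fingers straddling the blue cup near its base end, and clear of the red one. Next I close gently.

Emit:
carry_out:
  deltas:
    - {"hand":40,"dp":[0,0,0],"spin":0}
    - {"hand":40,"dp":[0,0,0],"spin":0}
    - {"hand":40,"dp":[0,0,0],"spin":0}
    - {"hand":40,"dp":[0,0,0],"spin":0}
    - {"hand":40,"dp":[0,0,0],"spin":0}
    - {"hand":40,"dp":[0,0,0],"spin":0}
    - {"hand":40,"dp":[0,0,0],"spin":0}
    - {"hand":40,"dp":[0,0,0],"spin":0}
    - {"hand":40,"dp":[0,0,0],"spin":0}
    - {"hand":40,"dp":[0,0,0],"spin":0}
  force: 4

```text
time: 3.4
ee_pos: [0.5423, 0.1867, 0.0353]
eef_rot: [-0.055, 0.998, -0.001, -0.0]
ft_force: [-0.6, -5.6, 3.2]
width: 0.0491
grip_force: 4.0
```

Emit:
carry_out:
  deltas:
    - {"hand":40,"dp":[0,0,-0.04],"spin":0}
    - {"hand":40,"dp":[0,0,-0.08],"spin":0}
    - {"hand":40,"dp":[0,0,-0.12],"spin":0}
    - {"hand":40,"dp":[0,0,-0.16],"spin":0}
    - {"hand":40,"dp":[0,0,-0.2],"spin":0}
    - {"hand":40,"dp":[0,0,-0.25],"spin":0}
    - {"hand":40,"dp":[0,0,-0.3],"spin":0}
    - {"hand":40,"dp":[0,0,-0.35],"spin":0}
    - {"hand":40,"dp":[0,0,-0.4],"spin":0}
    - {"hand":40,"dp":[0,0,-0.45],"spin":0}
    - {"hand":40,"dp":[0,0,-0.5],"spin":0}
    - {"hand":40,"dp":[0,0,-0.55],"spin":0}
    - {"hand":40,"dp":[0,0,-0.6],"spin":0}
    - {"hand":40,"dp":[0,0,-0.6],"spin":0}
    - {"hand":40,"dp":[0,0,-0.6],"spin":0}

```text
time: 4.9
ee_pos: [0.5422, 0.1882, 0.1853]
eef_rot: [-0.055, 0.998, 0.0, 0.0]
ft_force: [0.2, -0.0, -0.5]
width: 0.0489
grip_force: 4.0
```

```bash
python3 d.py; python3 - <<'E'
from h import *
cv2.imwrite('pics/g2.png',crop(camera('side')[:,:,::-1],250,90,160,140,4))
E
```

```text
t 4.9 p [0.5422 0.1882 0.1853] yaw 96.36 tilt z [ 1.e-04  1.e-04 -1.e+00] F [ 0.23 -0.03 -0.45] w 0.048864168592484034 g 3.96275948965922
```

View pics/g2.png

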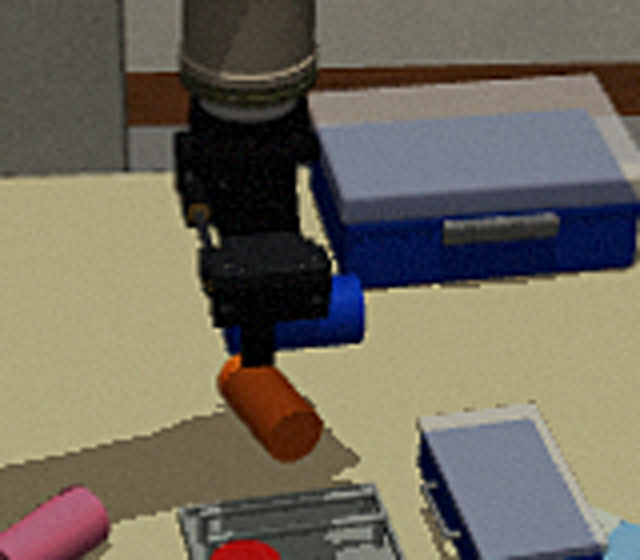

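It lifted level; next I ease the grip to 3 N so it can swing mouth down.

Emit:
carry_out:
  deltas:
    - {"hand":40,"dp":[0,0,0],"spin":0}
    - {"hand":40,"dp":[0,0,0],"spin":0}
    - {"hand":40,"dp":[0,0,0],"spin":0}
    - {"hand":40,"dp":[0,0,0],"spin":0}
    - {"hand":40,"dp":[0,0,0],"spin":0}
    - {"hand":40,"dp":[0,0,0],"spin":0}
  force: 3

```text
time: 5.55
ee_pos: [0.5422, 0.1882, 0.1853]
eef_rot: [-0.055, 0.998, 0.0, -0.0]
ft_force: [0.3, -0.0, -1.3]
width: 0.0487
grip_force: 3.0
```

```bash
cat > b.py <<'E'
from h import *
# blue mask near the hand in the side view: area, centroid, bbox, angle
im=camera('side').astype(int); r,g,b=im[...,0],im[...,1],im[...,2]
p=proj('side',np.array(read_state()['ee_pos'])+[0,0,.019])[0]; x,y=p.astype(int)
m=((b>60)&(b>2*r)&(b>1.5*g)).astype('uint8'); o=np.zeros_like(m); o[y-35:y+45,x-40:x+40]=m[y-35:y+45,x-40:x+40]
n,l,st,c=cv2.connectedComponentsWithStats(o)
print('grasp px',p.round(1)); [print(st[i],c[i].round(1)) for i in range(1,n) if st[i][4]>15]
E
python3 b.py; python3 d.py
```

```text
grasp px [312.2 168.3]
[337 145  15   4  36] [343.9 146. ]
[319 149  33  27 319] [338.8 162. ]
t 5.6 p [0.5422 0.1882 0.1853] yaw 96.36 tilt z [ 0.e+00  1.e-04 -1.e+00] F [-0.81  0.09 -1.77] w 0.04905283096033083 g 2.9776857839897275
```

Emit:
carry_out:
  deltas:
    - {"hand":40,"dp":[0,0,-0.2],"spin":0}
    - {"hand":40,"dp":[0,0,-0.35],"spin":0}
    - {"hand":40,"dp":[0,0,-0.38],"spin":0}
    - {"hand":40,"dp":[0,0,-0.38],"spin":0}
    - {"hand":40,"dp":[0,0,-0.3],"spin":0}
    - {"hand":40,"dp":[0,0,-0.15],"spin":0}
    - {"hand":40,"dp":[0,0,0],"spin":0}
    - {"hand":40,"dp":[0,0,0],"spin":0}
    - {"hand":40,"dp":[0,0,0],"spin":0}

```text
time: 6.5
ee_pos: [0.5416, 0.188, 0.1848]
eef_rot: [-0.055, 0.998, -0.0, -0.001]
ft_force: [0.0, 0.6, 1.3]
width: 0.0488
grip_force: 3.0
```

```bash
python3 b.py; python3 d.py
```

```text
grasp px [312.4 168. ]
[337 145  15  16 196] [344.2 153.3]
[319 169  21  16 198] [330.3 175.3]
t 6.55 p [0.5426 0.1883 0.1863] yaw 96.35 tilt z [ 6.e-04  3.e-04 -1.e+00] F [ 0.28 -0.71  0.13] w 0.048864360848562535 g 2.9967879341165826
```

It has started to swing. I repeat the upward jerk.

Emit:
carry_out:
  deltas:
    - {"hand":40,"dp":[0,0,-0.2],"spin":0}
    - {"hand":40,"dp":[0,0,-0.35],"spin":0}
    - {"hand":40,"dp":[0,0,-0.38],"spin":0}
    - {"hand":40,"dp":[0,0,-0.38],"spin":0}
    - {"hand":40,"dp":[0,0,-0.3],"spin":0}
    - {"hand":40,"dp":[0,0,-0.15],"spin":0}
    - {"hand":40,"dp":[0,0,0],"spin":0}
    - {"hand":40,"dp":[0,0,-0.2],"spin":0}
    - {"hand":40,"dp":[0,0,-0.35],"spin":0}
    - {"hand":40,"dp":[0,0,-0.38],"spin":0}
    - {"hand":40,"dp":[0,0,-0.38],"spin":0}
    - {"hand":40,"dp":[0,0,-0.3],"spin":0}
    - {"hand":40,"dp":[0,0,-0.15],"spin":0}
    - {"hand":40,"dp":[0,0,0],"spin":0}
    - {"hand":40,"dp":[0,0,0],"spin":0}
    - {"hand":40,"dp":[0,0,0],"spin":0}

```text
time: 8.15
ee_pos: [0.5416, 0.1879, 0.1847]
eef_rot: [-0.055, 0.998, -0.0, -0.001]
ft_force: [0.7, -0.4, -0.0]
width: 0.0474
grip_force: 3.0
```

```bash
python3 b.py; python3 d.py;  python3 - <<'E'
from h import *
cv2.imwrite('pics/g3.png',crop(camera('side')[:,:,::-1],270,110,110,120,5))
E
```

```text
grasp px [312.4 168. ]
[337 145  15   3  34] [343.9 146. ]
[337 149  15  12 156] [344.3 154.9]
t 8.2 p [0.5426 0.1882 0.1863] yaw 96.35 tilt z [ 6.e-04  2.e-04 -1.e+00] F [-0.04 -0.65 -0.63] w 0.04750264625417558 g 3.000059888790929
```

View pics/g3.png

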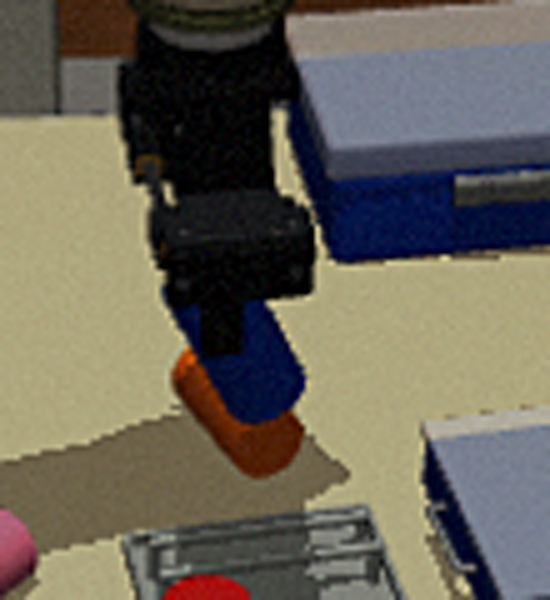

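The blue cup now hangs about 60° down, mouth towards +x (crop 245,415). A few more jerks, up and forward with soft stops.

Emit:
carry_out:
  deltas:
    - {"hand":40,"dp":[-0.15,0,-0.2],"spin":0}
    - {"hand":40,"dp":[-0.25,0,-0.33],"spin":0}
    - {"hand":40,"dp":[-0.3,0,-0.4],"spin":0}
    - {"hand":40,"dp":[-0.32,0,-0.43],"spin":0}
    - {"hand":40,"dp":[-0.32,0,-0.43],"spin":0}
    - {"hand":40,"dp":[-0.25,0,-0.35],"spin":0}
    - {"hand":40,"dp":[-0.15,0,-0.2],"spin":0}
    - {"hand":40,"dp":[-0.05,0,-0.05],"spin":0}
    - {"hand":40,"dp":[0,0,0],"spin":0}
    - {"hand":40,"dp":[-0.15,0,-0.2],"spin":0}
    - {"hand":40,"dp":[-0.25,0,-0.33],"spin":0}
    - {"hand":40,"dp":[-0.3,0,-0.4],"spin":0}
    - {"hand":40,"dp":[-0.32,0,-0.43],"spin":0}
    - {"hand":40,"dp":[-0.32,0,-0.43],"spin":0}
    - {"hand":40,"dp":[-0.25,0,-0.35],"spin":0}
    - {"hand":40,"dp":[-0.15,0,-0.2],"spin":0}
    - {"hand":40,"dp":[-0.05,0,-0.05],"spin":0}
    - {"hand":40,"dp":[0,0,0],"spin":0}
    - {"hand":40,"dp":[0,0,0],"spin":0}

```text
time: 10.15
ee_pos: [0.5377, 0.1876, 0.1815]
eef_rot: [-0.056, 0.998, -0.001, -0.003]
ft_force: [-0.4, 0.3, -0.2]
width: 0.0464
grip_force: 3.0
```

```bash
python3 d.py 0.4624 -0.1927 0.25 98.8;  python3 - <<'E'
from h import *
cv2.imwrite('pics/g4.png',crop(camera('side')[:,:,::-1],270,110,110,120,5))
E
```

```text
t 10.15 p [0.5377 0.1876 0.1815] yaw 96.45 tilt z [-0.0065 -0.0022 -1.    ] F [-0.37  0.28 -0.2 ] w 0.04640381920281789 g 3.0000606236402305
dp [ 0.4718 -1.478  -0.2686]
spin -0.01308273674468015
```

View pics/g4.png

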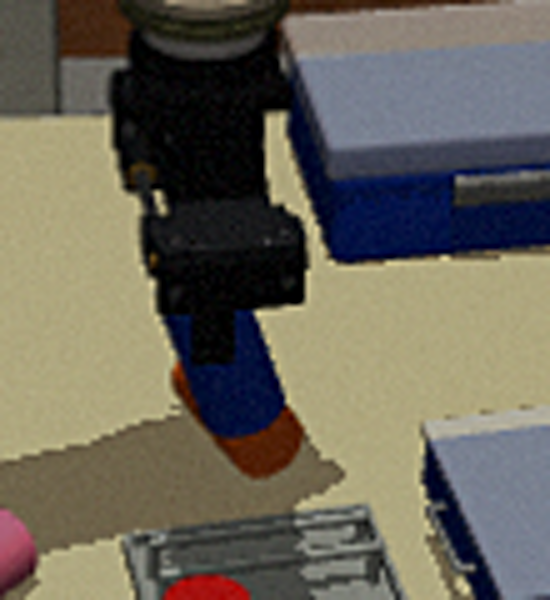

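The cup is now about 18° from vertical, mouth bottom near crop (250,425). One more cycle, then I fit its pose.

Emit:
carry_out:
  deltas:
    - {"hand":40,"dp":[-0.15,0,-0.2],"spin":0}
    - {"hand":40,"dp":[-0.25,0,-0.33],"spin":0}
    - {"hand":40,"dp":[-0.3,0,-0.4],"spin":0}
    - {"hand":40,"dp":[-0.32,0,-0.43],"spin":0}
    - {"hand":40,"dp":[-0.32,0,-0.43],"spin":0}
    - {"hand":40,"dp":[-0.25,0,-0.35],"spin":0}
    - {"hand":40,"dp":[-0.15,0,-0.2],"spin":0}
    - {"hand":40,"dp":[-0.05,0,-0.1],"spin":0}
    - {"hand":40,"dp":[0,0,-0.1],"spin":0}
    - {"hand":40,"dp":[0,0,-0.1],"spin":0}
    - {"hand":40,"dp":[0,0,-0.1],"spin":0}

```text
time: 11.3
ee_pos: [0.5419, 0.1882, 0.2101]
eef_rot: [-0.056, 0.998, 0.0, 0.0]
ft_force: [0.9, 0.0, -0.2]
width: 0.0466
grip_force: 3.0
```

```bash
cat > f.py <<'E'
from h import *
from scipy.spatial.transform import Rotation as Ro
from scipy.optimize import minimize
s=read_state(); im=camera('side').astype(int); R=Ro.from_quat(s['eef_rot']).as_matrix(); p=np.array(s['ee_pos'])
r,g,b=im[...,0],im[...,1],im[...,2]
px=proj('side',p)[0].astype(int); x0,y0=px[0]-28,px[1]-22
blue=((b>45)&(b>1.8*r)&(b>1.5*g)); black=(b<45)&(r<45)&(g<45)
w=slice(y0,y0+50),slice(x0,x0+56)
B=blue[w]; K=black[w]
nl,l,st,c=cv2.connectedComponentsWithStats(B.astype('uint8')); 
k=1+np.argmin([np.hypot(*(c[i]-[28,27])) if st[i][4]>60 else 99 for i in range(1,nl)]); B=l==k; other=(l>0)&~B
ax,z=-R[:,0],np.array([0,0,1.])
def hull(q):
    th,d,u=q; e=np.cos(th)*-z+np.sin(th)*ax; n=np.cos(th)*ax+np.sin(th)*z; G=p+.019*z+u*ax
    t=np.linspace(0,2*np.pi,40)
    P=np.vstack([G+L*e+.024*(np.cos(a)*n+np.sin(a)*R[:,1]) for L in(-d,.09-d) for a in t])
    return cv2.convexHull(proj('side',P).astype('float32'))[:,0]
def cost(q):
    S=8; h=((hull(q)-[x0,y0])+.5)*S; m=np.zeros((50*S,56*S),'uint8'); cv2.fillPoly(m,[h.round().astype(int)],1)
    m=cv2.resize(m.astype('float32'),(56,50),interpolation=cv2.INTER_AREA); v=~K&~other
    return ((m-B)[v]**2).sum()+((q[1]-.012)/.01)**2
best=min((minimize(cost,[a,.012,0],method='Nelder-Mead',options=dict(initial_simplex=[[a,.012,0],[a+.15,.012,0],[a,.02,0],[a,.012,.008]])) for a in(-.2,0.1,.3,.6)),key=lambda o:o.fun)
print('tilt deg',np.degrees(best.x[0]).round(1),'base above grasp',best.x[1].round(4),'off',best.x[2].round(4),'cost',best.fun,B.sum())
th,d,u=best.x; G=p+.019*z+u*ax; e=np.cos(th)*-z+np.sin(th)*ax; print('mouth',(G+(.09-d)*e).round(4),'mouth-tcp',(G+(.09-d)*e-p).round(4))
o=im[...,::-1].astype('uint8').copy(); q=cv2.resize(o,None,fx=5,fy=5,interpolation=cv2.INTER_CUBIC); cv2.polylines(q,[((hull(best.x)+.5)*5).round().astype(int)],True,(0,255,255),1)
import sys; X,Y=(px[0]-60)*5,(px[1]-60)*5; cv2.imwrite(sys.argv[1],q[Y:Y+600,X:X+600])
E
python3 f.py pics/f1.png; python3 d.py 0.4624 -0.1927 0.25 98.8
```

```text
tilt deg 15.2 base above grasp 0.0147 off 0.0008 cost 21.61197522314936 256
mouth [0.5624 0.1905 0.1565] mouth-tcp [ 0.0205  0.0023 -0.0537]
t 11.35 p [0.5425 0.1882 0.2104] yaw 96.36 tilt z [ 6.e-04  3.e-04 -1.e+00] F [ 0.07  1.08 -0.99] w 0.04657697654405326 g 2.999975235486829
dp [ 0.4869 -1.4787 -0.1591]
spin -0.013551854447475383
```

View pics/f1.png

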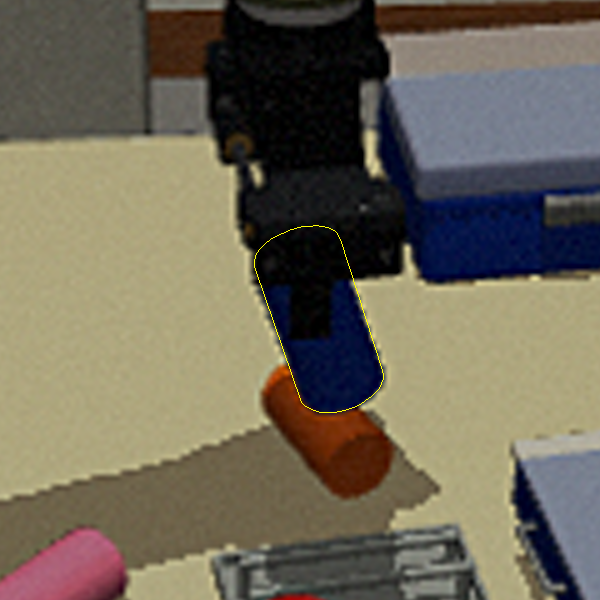

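Side crop with fitted outline: the cup is gripped about 15 mm from its base, tilt about 15°, mouth 20 mm towards +x. Next I travel to the carousel side, ending with an abrupt stop in -x to take out the tilt.

Emit:
carry_out:
  deltas:
    - {"hand":40,"dp":[0,-0.1,-0.1],"spin":0}
    - {"hand":40,"dp":[0,-0.25,-0.16],"spin":-0.014}
    - {"hand":40,"dp":[0,-0.4,-0.16],"spin":-0.014}
    - {"hand":40,"dp":[0,-0.55,-0.16],"spin":-0.014}
    - {"hand":40,"dp":[0,-0.68,-0.16],"spin":-0.014}
    - {"hand":40,"dp":[0,-0.75,-0.16],"spin":-0.014}
    - {"hand":40,"dp":[0.04,-0.75,-0.16],"spin":-0.014}
    - {"hand":40,"dp":[0.12,-0.75,-0.16],"spin":-0.014}
    - {"hand":40,"dp":[0.26,-0.75,-0.16],"spin":-0.014}
    - {"hand":40,"dp":[0.44,-0.75,-0.18],"spin":-0.014}
    - {"hand":40,"dp":[0.44,-0.75,-0.32],"spin":-0.014}
    - {"hand":40,"dp":[0.44,-0.75,-0.32],"spin":-0.014}
    - {"hand":40,"dp":[0.44,-0.75,-0.32],"spin":-0.014}
    - {"hand":40,"dp":[0.44,-0.75,-0.32],"spin":-0.014}

```text
time: 12.75
ee_pos: [0.454, -0.0098, 0.2901]
eef_rot: [-0.078, 0.997, -0.0, 0.0]
ft_force: [-0.7, -0.1, -0.8]
width: 0.0465
grip_force: 3.0
```

```bash
python3 f.py pics/f2.png; python3 d.py 0.4624 -0.1927 0.25 98.8
```

```text
tilt deg 15.9 base above grasp 0.0159 off 0.0005 cost 32.45442534891039 330
mouth [ 0.4745 -0.0066  0.2378] mouth-tcp [ 0.0205  0.0032 -0.0523]
t 12.8 p [ 0.4539 -0.01    0.2898] yaw 98.9 tilt z [-6.e-04 -2.e-04 -1.e+00] F [-0.07 -0.65 -0.3 ] w 0.04669190097474113 g 2.9999761810250902
dp [ 0.0793 -0.7273  0.1593]
spin 0.0005694536923966906
```

Tilt holds at about 16°. I'll use the peg to straighten it: set the mouth over the peg tip with the hand 20 mm outward, go in about 20 mm, then move the hand inward.

Emit:
carry_out:
  deltas:
    - {"hand":40,"dp":[0.04,-0.15,0],"spin":0}
    - {"hand":40,"dp":[0.08,-0.35,0],"spin":0}
    - {"hand":40,"dp":[0.12,-0.52,0],"spin":0}
    - {"hand":40,"dp":[0.162,-0.66,0],"spin":0}
    - {"hand":40,"dp":[0.162,-0.727,0],"spin":0}
    - {"hand":40,"dp":[0.162,-0.727,0],"spin":0}
    - {"hand":40,"dp":[0.162,-0.727,0.1],"spin":0}
    - {"hand":40,"dp":[0.162,-0.727,0.2],"spin":0}
    - {"hand":40,"dp":[0.162,-0.727,0.3],"spin":0}
    - {"hand":40,"dp":[0.162,-0.727,0.38],"spin":0}
    - {"hand":40,"dp":[0.162,-0.727,0.44],"spin":0}
    - {"hand":40,"dp":[0.162,-0.727,0.44],"spin":0}
    - {"hand":40,"dp":[0.162,-0.727,0.44],"spin":0}

```text
time: 14.1
ee_pos: [0.442, -0.1954, 0.1804]
eef_rot: [-0.078, 0.997, 0.0, -0.0]
ft_force: [-0.3, -0.5, 0.3]
width: 0.0465
grip_force: 3.0
```

```bash
python3 f.py pics/f3.png; python3 d.py 0.4421 -0.1958 0.13 98.9
```

```text
tilt deg 12.6 base above grasp 0.0157 off 0.0043 cost 12.973824974857083 303
mouth [ 0.4622 -0.1922  0.1268] mouth-tcp [ 0.0203  0.0032 -0.0536]
t 14.15 p [ 0.4422 -0.1957  0.1809] yaw 98.92 tilt z [ 5.e-04 -1.e-04 -1.e+00] F [ 0.5   0.05 -0.86] w 0.04677522499136617 g 2.999998115308813
dp [ 6.000e-04 -2.000e-04  2.036e-01]
spin 0.00011791988286297005
```

Emit:
carry_out:
  deltas:
    - {"hand":40,"dp":[0,0,0.05],"spin":0}
    - {"hand":40,"dp":[0,0,0.1],"spin":0}
    - {"hand":40,"dp":[0,0,0.14],"spin":0}
    - {"hand":40,"dp":[0,0,0.18],"spin":0}
    - {"hand":40,"dp":[0,0,0.205],"spin":0}
    - {"hand":40,"dp":[0,0,0.205],"spin":0}
    - {"hand":40,"dp":[0,0,0.205],"spin":0}

```text
time: 14.85
ee_pos: [0.4418, -0.1962, 0.1291]
eef_rot: [-0.077, 0.997, -0.0, 0.0]
ft_force: [-0.1, -0.8, -1.1]
width: 0.0469
grip_force: 3.0
```

Emit:
carry_out:
  deltas:
    - {"hand":40,"dp":[-0.015,0,0],"spin":0}
    - {"hand":40,"dp":[-0.03,0,0],"spin":0}
    - {"hand":40,"dp":[-0.045,0,0],"spin":0}
    - {"hand":40,"dp":[-0.06,0,0],"spin":0}
    - {"hand":40,"dp":[-0.075,0,0],"spin":0}
    - {"hand":40,"dp":[-0.09,0,0],"spin":0}
    - {"hand":40,"dp":[-0.1,0,0],"spin":0}
    - {"hand":40,"dp":[-0.1,0,0],"spin":0}
    - {"hand":40,"dp":[-0.1,0,0],"spin":0}

```text
time: 15.75
ee_pos: [0.4665, -0.1923, 0.129]
eef_rot: [-0.077, 0.997, 0.0, 0.0]
ft_force: [0.2, 0.1, 0.0]
width: 0.0467
grip_force: 3.0
```

```bash
python3 f.py pics/f4.png; python3 d.py 0.4624 -0.1927 0.13 98.9
```

```text
tilt deg -1.4 base above grasp 0.0146 off 0.0038 cost 15.816422112841673 253
mouth [ 0.4684 -0.192   0.0726] mouth-tcp [ 0.002   0.0003 -0.0564]
t 15.8 p [ 0.4664 -0.1923  0.1291] yaw 98.87 tilt z [ 2.e-04  1.e-04 -1.e+00] F [-0.11  0.1  -0.43] w 0.04652077523438801 g 2.999989792762614
dp [ 0.016   0.0009 -0.0038]
spin -0.0001421181769637927
```

The cup is upright (tilt -1.4°) around the peg. I recentre 6 mm outward and lower it slowly.

Emit:
carry_out:
  deltas:
    - {"hand":40,"dp":[0.012,0,0],"spin":0}
    - {"hand":40,"dp":[0.023,0,0],"spin":0}
    - {"hand":40,"dp":[0.023,0,0.02],"spin":0}
    - {"hand":40,"dp":[0.023,0,0.04],"spin":0}
    - {"hand":40,"dp":[0.023,0,0.06],"spin":0}
    - {"hand":40,"dp":[0.023,0,0.08],"spin":0}
    - {"hand":40,"dp":[0.023,0,0.095],"spin":0}
    - {"hand":40,"dp":[0.023,0,0.11],"spin":0}
    - {"hand":40,"dp":[0.023,0,0.12],"spin":0}
    - {"hand":40,"dp":[0.023,0,0.128],"spin":0}
    - {"hand":40,"dp":[0.023,0,0.128],"spin":0}
    - {"hand":40,"dp":[0.023,0,0.128],"spin":0}

```text
time: 17.0
ee_pos: [0.4608, -0.1932, 0.0971]
eef_rot: [-0.077, 0.997, -0.0, 0.0]
ft_force: [0.2, -0.0, -0.9]
width: 0.0469
grip_force: 3.0
```

```bash
python3 f.py pics/f5.png; python3 d.py
```

```text
tilt deg -3.3 base above grasp 0.0141 off 0.0055 cost 15.166859125862699 236
mouth [ 0.462  -0.193   0.0403] mouth-tcp [ 0.0011  0.0002 -0.0568]
t 17.05 p [ 0.4608 -0.1932  0.0972] yaw 98.88 tilt z [ 3.e-04  0.e+00 -1.e+00] F [-0.07  0.62 -0.4 ] w 0.04693914120591515 g 3.000000896880226
```

Mouth at about 40 mm, 4 mm to go and no contact force yet. I keep lowering in tiny steps.

Emit:
carry_out:
  deltas:
    - {"hand":40,"dp":[0,0,0.006],"spin":0}
    - {"hand":40,"dp":[0,0,0.011],"spin":0}
    - {"hand":40,"dp":[0,0,0.016],"spin":0}
    - {"hand":40,"dp":[0,0,0.02],"spin":0}
    - {"hand":40,"dp":[0,0,0.024],"spin":0}
    - {"hand":40,"dp":[0,0,0.024],"spin":0}

```text
time: 17.65
ee_pos: [0.461, -0.1932, 0.0912]
eef_rot: [-0.077, 0.997, -0.0, 0.0]
ft_force: [2.6, 1.2, 4.5]
width: 0.0466
grip_force: 3.2
```

```bash
python3 f.py pics/f6.png; python3 d.py
```

```text
tilt deg -3.7 base above grasp 0.0164 off 0.0062 cost 15.532983455188246 217
mouth [ 0.4623 -0.193   0.0367] mouth-tcp [ 0.0014  0.0002 -0.0544]
t 17.7 p [ 0.4609 -0.1932  0.0912] yaw 98.88 tilt z [ 5.e-04 -1.e-04 -1.e+00] F [ 1.97 -0.59  4.31] w 0.04683318588421608 g 3.1595491185110562
```

Contact at 4 N with the rim at 36–37 mm: seated. I open, wait, then rise.

Emit:
carry_out:
  deltas:
    - {"hand":52,"dp":[0,0,0],"spin":0}
    - {"hand":56,"dp":[0,0,0],"spin":0}
    - {"hand":62,"dp":[0,0,0],"spin":0}
    - {"hand":66,"dp":[0,0,0],"spin":0}
    - {"hand":66,"dp":[0,0,0],"spin":0}
    - {"hand":66,"dp":[0,0,0],"spin":0}
    - {"hand":66,"dp":[0,0,0],"spin":0}
    - {"hand":66,"dp":[0,0,-0.04],"spin":0}
    - {"hand":66,"dp":[0,0,-0.1],"spin":0}
    - {"hand":66,"dp":[0,0,-0.2],"spin":0}
    - {"hand":66,"dp":[0,0,-0.35],"spin":0}
    - {"hand":66,"dp":[0,0,-0.5],"spin":0}
    - {"hand":66,"dp":[0,0,-0.6],"spin":0}
    - {"hand":66,"dp":[0,0,-0.6],"spin":0}

```text
time: 19.1
ee_pos: [0.4623, -0.1939, 0.2454]
eef_rot: [-0.077, 0.997, -0.001, 0.003]
ft_force: [-0.4, -0.4, 0.1]
width: 0.0657
grip_force: 0.0
```

```bash
python3 d.py 0.5493 -0.1792 0.23; cat > k.py <<'E'
from h import *
import sys
# top faces of coloured things: blue cup centre etc. in both views
for n,pt,z in(('top',None,.126),('side',None,.126)):
    im=camera(n); b=im.astype(int); cv2.imwrite(f'pics/{sys.argv[1]}_{n}.png',im[:,:,::-1])
    m=((b[...,2]>60)&(b[...,2]>1.8*b[...,0])&(b[...,2]>1.5*b[...,1])).astype('uint8')
    e=proj(n,[float(sys.argv[2]),float(sys.argv[3]),.081])[0].astype(int); w=(slice(e[1]-45,e[1]+45),slice(e[0]-45,e[0]+45))
    N,l,st,c=cv2.connectedComponentsWithStats(m[w])
    for i in range(1,N):
        if st[i][4]>60: print(n,'blob',st[i][:2]+e-45,st[i][2:],(c[i]+e-45).round(1))
    th=np.linspace(0,2*np.pi,60); P=np.vstack([np.c_[float(sys.argv[2])+.024*np.cos(th),float(sys.argv[3])+.024*np.sin(th),0*th+h] for h in(.036,.126)])
    H=cv2.convexHull(proj(n,P).astype('float32')); M=cv2.moments(H); print(n,'expect',H[:,0].min(0).round(1),np.ptp(H[:,0],axis=0).round(1),round(M['m10']/M['m00'],1),round(M['m01']/M['m00'],1))
E
python3 k.py r1 .4624 -.1927
```

```text
t 19.1 p [ 0.4623 -0.1939  0.2454] yaw 98.86 tilt z [ 6.5e-03 -8.0e-04 -1.0e+00] F [-0.45 -0.36  0.06] w 0.06571833773944934 g 0.0
dp [-0.3526  0.0048  0.0637]
top blob [393 289] [ 9 14 92] [396.9 295.2]
top expect [379.4 288.3] [27.4 24.5] 393.1 300.7
side blob [277 286] [ 20  15 249] [286.3 293. ]
side expect [275.1 284.6] [22.3 42. ] 286.5 305.4
```

The blue cup stands as expected (side blob columns 277–297, top row 286 against 285 predicted). Next is the handle.

Emit:
carry_out:
  deltas:
    - {"hand":66,"dp":[-0.12,0,0],"spin":0}
    - {"hand":60,"dp":[-0.25,0.003,0],"spin":0}
    - {"hand":50,"dp":[-0.353,0.004,0],"spin":0}
    - {"hand":50,"dp":[-0.353,0.004,0],"spin":0}
    - {"hand":50,"dp":[-0.353,0.004,0],"spin":0}
    - {"hand":50,"dp":[-0.353,0.004,0],"spin":0}

```text
time: 19.8
ee_pos: [0.5466, -0.1792, 0.2405]
eef_rot: [-0.077, 0.997, 0.0, -0.001]
ft_force: [0.3, -0.4, -0.6]
width: 0.0504
grip_force: 0.0
```

```bash
python3 d.py 0.5493 -0.1792 0.157 98.9; python3 -c "
from bench import *
print(read_state()['joint_positions'])"
```

```text
t 19.8 p [ 0.5466 -0.1792  0.2405] yaw 98.81 tilt z [-1.2e-03  1.0e-04 -1.0e+00] F [ 0.31 -0.37 -0.55] w 0.05037817984529818 g 0.0
dp [-0.0109 -0.0017  0.3341]
spin -0.0005119437085781442
[-0.1884352   0.22193932  0.50227285  1.59455075 -0.10842813  1.35422332
  2.05146644]
```

Joint 7 (2.05) lacks range for +72°, so first I spin half a turn backwards above the handle.

Emit:
carry_out:
  deltas:
    - {"hand":50,"dp":[0,0,0],"spin":0.1}
    - {"hand":50,"dp":[0,0,0],"spin":0.2}
    - {"hand":50,"dp":[0,0,0],"spin":0.3}
    - {"hand":50,"dp":[0,0,0],"spin":0.4}
    - {"hand":50,"dp":[0,0,0],"spin":0.5}
    - {"hand":50,"dp":[0,0,0],"spin":0.5}
    - {"hand":50,"dp":[0,0,0],"spin":0.5}
    - {"hand":50,"dp":[0,0,0],"spin":0.5}
    - {"hand":50,"dp":[0,0,0],"spin":0.5}
    - {"hand":50,"dp":[0,0,0],"spin":0.5}
    - {"hand":50,"dp":[0,0,0],"spin":0.5}
    - {"hand":50,"dp":[0,0,0],"spin":0.5}
    - {"hand":50,"dp":[0,0,0],"spin":0.5}

```text
time: 21.1
ee_pos: [0.5472, -0.1788, 0.2411]
eef_rot: [0.65, 0.76, 0.0, -0.0]
ft_force: [0.1, 0.4, -0.1]
width: 0.0501
grip_force: 0.0
```

Emit:
carry_out:
  deltas:
    - {"hand":50,"dp":[0,0,0],"spin":0.1}
    - {"hand":50,"dp":[0,0,0],"spin":0.2}
    - {"hand":50,"dp":[0,0,0],"spin":0.3}
    - {"hand":50,"dp":[0,0,0],"spin":0.4}
    - {"hand":50,"dp":[0,0,0],"spin":0.5}
    - {"hand":50,"dp":[0,0,0],"spin":0.5}
    - {"hand":50,"dp":[0,0,0],"spin":0.5}
    - {"hand":50,"dp":[0,0,0],"spin":0.5}
    - {"hand":50,"dp":[0,0,0],"spin":0.5}
    - {"hand":50,"dp":[0,0,0],"spin":0.5}
    - {"hand":50,"dp":[0,0,0],"spin":0.5}
    - {"hand":50,"dp":[0,0,0],"spin":0.5}
    - {"hand":50,"dp":[0,0,0],"spin":0.5}

```text
time: 22.4
ee_pos: [0.5476, -0.1787, 0.241]
eef_rot: [0.997, 0.079, 0.0, -0.0]
ft_force: [-0.7, 0.3, -0.0]
width: 0.0501
grip_force: 0.0
```

```bash
python3 d.py 0.5493 -0.1792 0.157 -81.2; python3 -c "
from bench import *
print(read_state()['joint_positions'])"
```

```text
t 22.4 p [ 0.5476 -0.1787  0.241 ] yaw -80.93 tilt z [-0.e+00  3.e-04 -1.e+00] F [-0.73  0.3  -0.01] w 0.05007905122465084 g 0.0
dp [0.0065 0.0033 0.336 ]
spin 0.001510092773427137
[-0.52666501  0.28985383  0.93433476  1.60789305 -0.23731899  1.36414916
 -0.97566901]
```

Descend and close on the bar.

Emit:
carry_out:
  deltas:
    - {"hand":50,"dp":[0.006,0.003,0.08],"spin":0}
    - {"hand":50,"dp":[0.006,0.003,0.16],"spin":0}
    - {"hand":50,"dp":[0.006,0.003,0.24],"spin":0}
    - {"hand":50,"dp":[0.006,0.003,0.3],"spin":0}
    - {"hand":50,"dp":[0.006,0.003,0.336],"spin":0}
    - {"hand":40,"dp":[0.006,0.003,0.336],"spin":0}
    - {"hand":30,"dp":[0.006,0.003,0.336],"spin":0}
    - {"hand":20,"dp":[0.006,0.003,0.336],"spin":0}
    - {"hand":10,"dp":[0.006,0.003,0.336],"spin":0}
    - {"hand":8,"dp":[0.006,0.003,0.336],"spin":0}
    - {"hand":8,"dp":[0.006,0.003,0.336],"spin":0}
    - {"hand":8,"dp":[0.006,0.003,0.336],"spin":0}
    - {"hand":8,"dp":[0.006,0.003,0.336],"spin":0}
    - {"hand":8,"dp":[0.006,0.003,0.336],"spin":0}
  force: 20

```text
time: 23.8
ee_pos: [0.5498, -0.1807, 0.1576]
eef_rot: [0.997, 0.077, 0.001, 0.001]
ft_force: [2.6, -4.1, -2.1]
width: 0.0146
grip_force: 20.0
```

Emit:
carry_out:
  deltas:
    - {"hand":8,"dp":[0,0,0],"spin":-0.01}
    - {"hand":8,"dp":[0,0,0],"spin":-0.03}
    - {"hand":8,"dp":[0,0,0],"spin":-0.055}
    - {"hand":8,"dp":[0,0,0],"spin":-0.08}
    - {"hand":8,"dp":[0,0,0],"spin":-0.105}
    - {"hand":8,"dp":[0,0,0],"spin":-0.13}
    - {"hand":8,"dp":[0,0,0],"spin":-0.155}
    - {"hand":8,"dp":[0,0,0],"spin":-0.18}
    - {"hand":8,"dp":[0,0,0],"spin":-0.205}
    - {"hand":8,"dp":[0,0,0],"spin":-0.23}
    - {"hand":8,"dp":[0,0,0],"spin":-0.255}
    - {"hand":8,"dp":[0,0,0],"spin":-0.28}
    - {"hand":8,"dp":[0,0,0],"spin":-0.305}
    - {"hand":8,"dp":[0,0,0],"spin":-0.33}
    - {"hand":8,"dp":[0,0,0],"spin":-0.355}
    - {"hand":8,"dp":[0,0,0],"spin":-0.375}
    - {"hand":8,"dp":[0,0,0],"spin":-0.39}
    - {"hand":8,"dp":[0,0,0],"spin":-0.4}
    - {"hand":8,"dp":[0,0,0],"spin":-0.4}
    - {"hand":8,"dp":[0,0,0],"spin":-0.4}

```text
time: 25.8
ee_pos: [0.5502, -0.1811, 0.1576]
eef_rot: [0.761, 0.648, 0.0, 0.002]
ft_force: [4.7, -6.9, -3.1]
width: 0.0146
grip_force: 20.0
```

```bash
python3 d.py
```

```text
t 25.8 p [ 0.5502 -0.1811  0.1576] yaw -9.19 tilt z [ 0.0028 -0.0029 -1.    ] F [ 4.68 -6.94 -3.08] w 0.014556955251155176 g 19.999285340309143
```

Turned 72°. Release and rise.

Emit:
carry_out:
  deltas:
    - {"hand":20,"dp":[0,0,0],"spin":0}
    - {"hand":30,"dp":[0,0,0],"spin":0}
    - {"hand":40,"dp":[0,0,0],"spin":0}
    - {"hand":50,"dp":[0,0,0],"spin":0}
    - {"hand":50,"dp":[0,0,0],"spin":0}
    - {"hand":50,"dp":[0,0,0],"spin":0}
    - {"hand":50,"dp":[0,0,-0.05],"spin":0}
    - {"hand":50,"dp":[0,0,-0.15],"spin":0}
    - {"hand":50,"dp":[0,0,-0.3],"spin":0}
    - {"hand":50,"dp":[0,0,-0.45],"spin":0}
    - {"hand":50,"dp":[0,0,-0.6],"spin":0}
    - {"hand":50,"dp":[0,0,-0.7],"spin":0}
    - {"hand":50,"dp":[0,0,-0.7],"spin":0}

```text
time: 27.1
ee_pos: [0.5504, -0.1799, 0.3367]
eef_rot: [0.761, 0.648, 0.002, 0.002]
ft_force: [-0.2, -0.8, 0.0]
width: 0.05
grip_force: 0.0
```

```bash
python3 d.py 0.42 0.06 0.33
```

```text
t 27.1 p [ 0.5504 -0.1799  0.3367] yaw -9.14 tilt z [ 6.3e-03 -8.0e-04 -1.0e+00] F [-0.21 -0.78  0.03] w 0.04998146098893883 g 0.0
dp [ 0.8644 -0.6676  0.0227]
```

Emit:
carry_out:
  deltas:
    - {"hand":50,"dp":[0.3,-0.23,0],"spin":0}
    - {"hand":50,"dp":[0.6,-0.46,0],"spin":0}
    - {"hand":50,"dp":[0.86,-0.66,0],"spin":0}
    - {"hand":50,"dp":[0.86,-0.66,0],"spin":0}
    - {"hand":50,"dp":[0.86,-0.66,0],"spin":0}
    - {"hand":50,"dp":[0.86,-0.66,0],"spin":0}
    - {"hand":50,"dp":[0.86,-0.66,0],"spin":0}
    - {"hand":50,"dp":[0.86,-0.66,0],"spin":0}
    - {"hand":50,"dp":[0.86,-0.66,0],"spin":0}
    - {"hand":50,"dp":[0.86,-0.66,0],"spin":0}

```text
time: 28.1
ee_pos: [0.4209, 0.0583, 0.3319]
eef_rot: [0.762, 0.648, -0.0, -0.0]
ft_force: [0.4, 0.4, 0.0]
width: 0.0503
grip_force: 0.0
```

```bash
python3 k.py e1 .5358 -.2662; python3 - <<'E'
from h import *
t=np.clip(cv2.imread('pics/e1_top.png')*1.8,0,255).astype('uint8'); s=cv2.imread('pics/e1_side.png')
cv2.imwrite('pics/end.png',np.hstack([crop(t,300,190,180,150,2.5)[:,:430],crop(s,260,230,123,125,3)]))
E
```

```text
top blob [416 257] [ 22  20 330] [426.3 266.5]
top expect [410.  254.4] [29.  26.3] 424.5 267.7
side blob [308 308] [ 23  27 392] [319.1 318.8]
side expect [309.4 307.1] [22.3 43.2] 320.5 328.5
```

View pics/end.png

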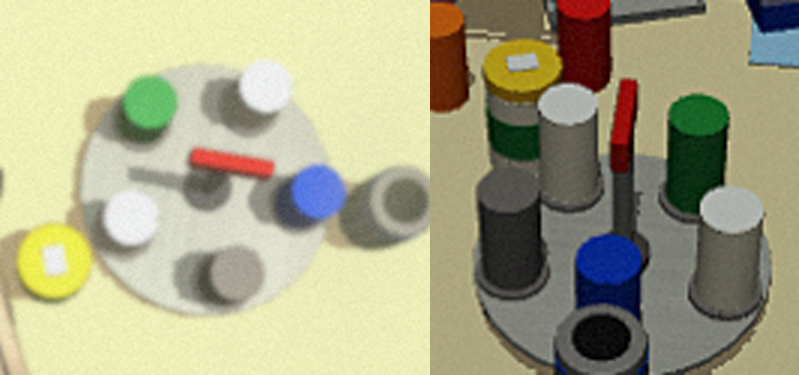

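Final picture: the blue cup (top view about 427,267) stands beside the dryer at the same height as its neighbours. The other four cups are seated and the tub has not moved. I'm handing in.

```bash
python3 -c "
from bench import *
print(close_job())"
```

```text
the job is handed in; nothing more can be done
None
```

The job is handed in at about 28 s: the blue cup was set mouth down on the empty peg and let go before the carousel was turned one click counter-clockwise. In the last pictures it stands beside the dryer at its neighbours' height, 2–4 mm off centre, which is about the play on the peg. The other four cups look seated and the tub looks unmoved, and no verdict came back.

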